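# Scrub out the leaning trap canister with the bottle brush

### The job

Take the bottle brush out of its pot and scrub out the leaning canister: lower the bristles until they touch the strainer plate inside, draw them up to the mouth pressed on the lower wall (the side it leans to), go down to touch the strainer again, and draw them up to the mouth pressed on the opposite, upper wall. Be gentle: the strainer is held only by friction and must stay where it is set. Then stand the brush back in its pot, bristles down, let go, and leave the other things on the bench alone.

Things in the scene. Friction and masses are not known exactly. Their poses are not given: they have to be found in the camera images.
- brush: Bottle brush, 190 mm long, 80 to 130 g, stood bristles down in the pot. Round wooden handle 24 mm across, 104 to 188 mm above the bristle end; below it a 6 mm wire stem, then a white round bristle head, 40 mm across, 55 mm long. Origin: on the axis at the bristle end (stem unbent); z along the handle, away from the bristles; x, y arbitrary. The stem bends springily just below the handle.
- brush_tip (a point): Centre of the flat lower end of the bristle head; it follows the bending of the stem. Pushed sideways, the bristle end gives about 1.7 mm per newton, the middle of the head about 0.9 mm per newton. Axes: as the brush's.
- canister: Grey opaque canister, 68 mm across outside, 60 mm inside, 130 mm long, held rigidly in a dark steel cradle (140 x 120 mm, 97 mm high), leaning 0.42 rad from upright, roughly towards the robot. Origin: centre of its closed underside; z along its axis, out of the mouth. It leans to its own -x side: inside, the lower wall is at x = -30 mm, the upper wall at x = +30 mm.
- canister_mouth (a point): Centre of the canister's open rim, z = 130 mm in its frame. Inside is a flat steel strainer plate square to the axis, filling the bore, held by friction (slips at about 16 N); its height is not reported: its top lies 75 to 110 mm below the mouth, to be found by touch. A touch or wall pressure of 2 to 8 N is right. Drawing up means until the bristle end is about 30 mm below the mouth.
- pot: Plain steel pot fixed to the bench, the brush's place: 68 mm across outside, 62 mm inside, 80 mm tall, inner floor 5 mm above the bench. Origin: centre of its underside; z up.
- bottle: Bystander: amber glass bottle, 54 mm across, 105 mm tall, standing between the pot and the canister. Origin: centre of its underside. Leave alone.
- screwdriver: Bystander: yellow-handled screwdriver, 170 mm long, lying on the bench near the robot. Leave alone.
- mug: Bystander: white mug, 80 mm across, 90 mm tall, on the far side. Leave alone.
- tape_roll: Bystander: roll of blue tape, 90 mm across, 22 mm high, far left. Leave alone.
- jar: Bystander: lidded jar, 60 mm across, 70 mm tall, far right. Leave alone.
There are look-alikes about, which are no part of the job. What is shaped like the pot but yellow is not meant. Leave any purple look-alike of the brush alone.

How it is judged (in metres and radians):
On the way, in this order (a step that is already met when the one before it is completed fails the run):
1. bristle end touches the strainer plate in the canister (over 1 N) (contact force between brush and strainer_c0 above 1 N), for 0.05 s.
2. on the way up, bristle end 65 to 88 mm above the canister's origin, bristles pressed on the lower wall (over 1 N, bristle end at least 4 mm off the axis to that side) (z of brush_tip in the frame of canister between 0.065 and 0.088 m and x of brush_tip in the frame of canister below -0.004 m and contact force between brush and canister above 1 N), for 0.04 s.
3. still pressed on the lower wall near the mouth: bristle end 92 to 125 mm above the canister's origin (z of brush_tip in the frame of canister between 0.092 and 0.125 m and x of brush_tip in the frame of canister below -0.004 m and contact force between brush and canister above 1 N), for 0.04 s.
4. bristle end touches the strainer again (over 1 N) (contact force between brush and strainer_c0 above 1 N), for 0.05 s.
5. on the way up, bristle end 65 to 88 mm above the canister's origin, bristles pressed on the upper wall (over 1 N, at least 4 mm off the axis to that side) (z of brush_tip in the frame of canister between 0.065 and 0.088 m and x of brush_tip in the frame of canister above 0.004 m and contact force between brush and canister above 1 N), for 0.04 s.
6. still pressed on the upper wall near the mouth: bristle end 92 to 125 mm above the canister's origin (z of brush_tip in the frame of canister between 0.092 and 0.125 m and x of brush_tip in the frame of canister above 0.004 m and contact force between brush and canister above 1 N), for 0.04 s.
At the end, for the whole second after the job is handed in: The brush stands released and still in its pot, bristles down: bristle end within 20 mm of the pot's underside level and within 20 mm of its axis, leaning less than 0.35 rad; the strainer is within 6 mm of where it was set (z of brush_tip in the frame of pot below 0.02 m and horizontal distance between brush_tip and pot below 0.02 m and angle between brush's own z axis and vertical below 0.35 rad and linear speed of brush below 0.02 m/s and distance of strainer_c0 from where it was at the start of the episode below 0.006 m); the robot touches nothing.
It fails at once if the strainer is pushed more than 6 mm from where it was set (distance of strainer_c0 from where it was at the start of the episode above 0.006 m).
It fails at once if the brush is forced against the canister or the strainer (over 40 N) (contact force between brush and canister above 40 N).
It fails at once if a bystander is moved more than 30 mm (distance of any of bottle, screwdriver, mug, tape_roll, jar from where it was at the start of the episode above 0.03 m).
It also fails if it takes over 72 s, if anything falls off the work surface, if the arm or the gripper's body presses on something with over 40 N, if the wrist force passes 120 N, or if a joint passes its speed limit or range.

### The arm

A 6-joint arm with a two-finger parallel gripper is mounted at the origin on the work surface. World frame = base frame: x ahead of the robot, y to its left, z up, the work surface at z = 0. Lengths are in mm, angles in rad, forces in N, time in s.
With the tool pointing down it reaches from about 400 to 825 mm from the base axis. Payload 7 kg.
Tool frame: the origin (TCP) lies at the very end of the fingers, on their centre line; the grasp point (between the pads) lies 19 mm behind it; z points along the fingers, y is the line along which they close (so a half turn about z gives the same grasp; the last joint's range is limited). The gripper opens to 88 mm and grips with 3 to 60 N. Pads are 19 mm wide; open, the fingers measure 130 mm over their backs; the gripper's body (78 mm by 193 mm) begins 47 mm behind the grasp point.
Start: joints at [-0.858, 0.359, 0.012, 0, -1.224, -0.288], TCP at [278.165, -614.995, 226.561] pointing down, gripper open.
Joint ranges: [-3.07, 3.07], [-1.43, 2.12], [-1.02, 1.25], [-3.03, 1.67], [-3.05, -0], [-3.03, 3.03]. Speed limits (rad/s): [2.39, 2.39, 3.01, 3.14, 3.14, 3.14].

### API

Orientations are given as a unit quaternion [x, y, z, w].
In Python, from plant import bot gives the robot as it stands. Calls block until the motion is done:
- bot.move_ptp(position, orientation): joint-space move of the TCP to a pose.
- bot.line_to(position, velocity=150, ori=None): straight line of the TCP; ori=None keeps the orientation; velocity is the mean speed in mm/s.
- bot.move_joints(angles): joint-space move.
- bot.move_gripper(opening, force=None): finger opening in mm; force is the grip in N (None keeps the last); returns when the fingers have stopped.
- bot.pause(seconds).
- bot.solve_ik(position, orientation): joint angles nearest the present ones, or None.
- bot.read_state(): the state.
- bot.camera(name): name is "scene" or "top"; returns the picture (384x512x3 uint8, red, green, blue); there is no depth.
- bot.get_calibration(name): a dict with "fx", "fy", "cx", "cy" (pixels), "view" (4x4, takes a point from world to camera coordinates). Camera axes: x right, y up, looking along -z (the intrinsics and any distortion apply to the point x, -y, -z); pixel columns grow to the right and rows downward; lengths in mm; the calibration is good to about 2 mm. A picture is of the moment at which its call begins. get_calibration takes no time and is no camera call.
A pose or a line that the arm cannot do raises bot.Unreachable and nothing moves.
- bot.close_job(): hands the job in; it is judged then, once.
The state is a dict: "t": time; "joint_pos": joint angles; "qvel": joint speeds; "tau": joint torques, N m; "tcp_pos": TCP position; "eef_rot": TCP orientation; "contact_force": force on the tool from outside, world axes, zero at the start; "moment": the same for the moment, N m; "width": finger opening in mm; "finger_force": force on a finger pad.
Only numpy, scipy, OpenCV 4.12 (cv2) and the standard library are available. Lean on these libraries where they do the work, as an engineer would, in place of code of your own. Each camera call takes 0.05 s, during which the arm holds its last target. There are 200 camera calls.

## Working session

There is one attempt and no reset: what is moved stays moved. The work goes in short steps, each a Python script; the robot and the scene stay as the last script left them, time stands still between calls to the robot, and variables do not carry over. Pictures are saved under pics/ and viewed, at most 10 in all, crops included, and the job is handed in when it is done.

```bash
mkdir -p pics; ls; python3 - <<'E'
from plant import bot
import cv2
for n in("scene","top"):
    cv2.imwrite(f"pics/{n}0.png",cv2.resize(bot.camera(n)[:,:,::-1],(800,600),interpolation=cv2.INTER_CUBIC))
    c=bot.get_calibration(n);print(n,c)
s=bot.read_state();print(s)
E
```

```text
pics
scene {'fx': 444.2310850107157, 'fy': 444.2310850107157, 'cx': 250.63598094923367, 'cy': 200.07070765249958, 'view': array([[-8.80749998e-01,  4.73188726e-01,  1.92839432e-02,
         5.16204407e+02],
       [-2.85711648e-01, -5.63389933e-01,  7.75216510e-01,
         6.28174348e+01],
       [ 3.77688092e-01,  6.77262292e-01,  6.31401214e-01,
        -1.50475521e+03],
       [ 0.00000000e+00,  0.00000000e+00,  0.00000000e+00,
         1.00000000e+00]])}
top {'fx': 360.39848569891853, 'fy': 360.39848569891853, 'cx': 249.84849824383696, 'cy': 192.10271078611552, 'view': array([[-4.80316260e-03, -9.99753976e-01,  2.16545165e-02,
        -2.22738972e+01],
       [ 9.98476278e-01, -3.60432911e-03,  5.50647974e-02,
        -5.89679109e+02],
       [-5.49732001e-02,  2.18860062e-02,  9.98247940e-01,
        -1.20977352e+03],
       [ 0.00000000e+00,  0.00000000e+00,  0.00000000e+00,
         1.00000000e+00]])}
{'t': 0.1, 'joint_pos': array([-8.57883565e-01,  3.59340008e-01,  1.11853616e-02, -3.49944159e-04,
       -1.22411852e+00, -2.88123267e-01]), 'qvel': array([-0.00055296, -0.00059021,  0.00354382,  0.00025053, -0.00018945,
        0.00050534]), 'tau': array([-3.07505288e-03, -5.84162629e+01,  2.93753797e+01,  7.01547593e+00,
        1.02200807e-02, -3.02482033e-05]), 'tcp_pos': array([ 278.01270496, -614.6124183 ,  225.70810346]), 'eef_rot': array([-2.10743142e-01,  9.77541179e-01,  7.26790179e-04, -2.10015386e-04]), 'contact_force': array([ 0.10285643,  0.24811109, -0.51621479]), 'moment': array([0.01376229, 0.00202616, 0.02448314]), 'finger_force': 0.0, 'width': 87.59162777270276}
```

View pics/scene0.png

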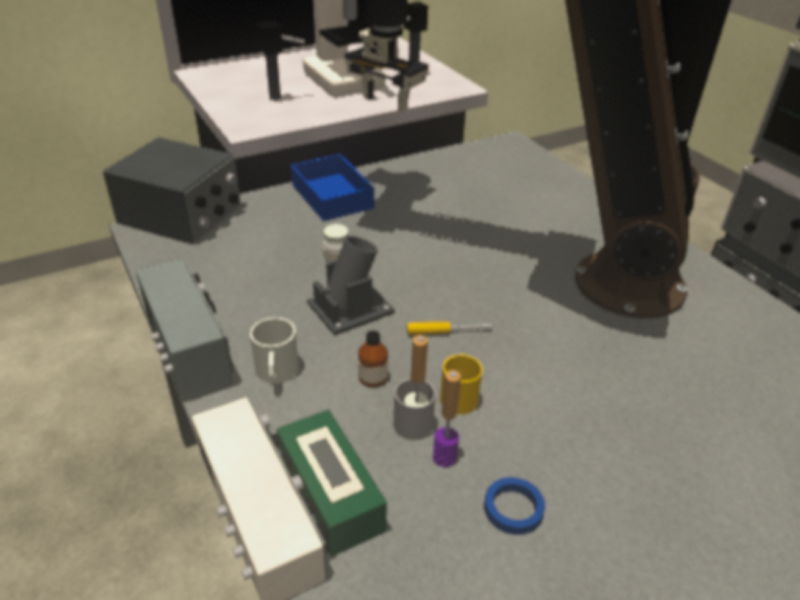

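View pics/top0.png

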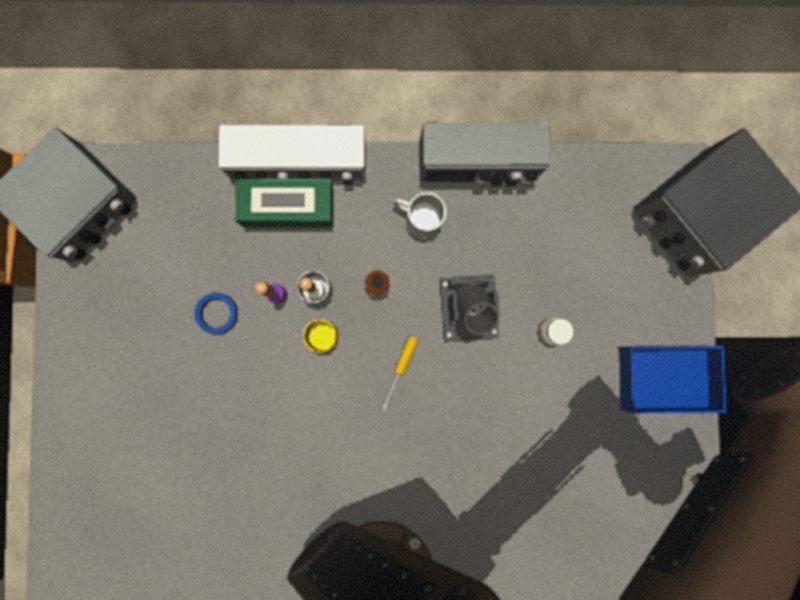

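Brush candidates in the scene view are the white-bristle brush in the steel pot (418,355)/(414,405) and the purple brush (450,395), which is excluded. Pot candidates are the grey pot (414,405), and the yellow pot (462,380), which is excluded. In the top view they are grey pot (314,288), purple brush (268,291) and yellow pot (320,337), with the canister at (478,312). I'll check the choice in one close crop.

```bash
python3 - <<'E'
import cv2,numpy as np
from plant import bot
t=np.mean([bot.camera("top").astype(float) for _ in range(3)],0).astype('uint8')
s=np.mean([bot.camera("scene").astype(float) for _ in range(3)],0).astype('uint8')
np.save("t.npy",t);np.save("s.npy",s)
def c(im,x,y,w,h,S): return cv2.resize(im[y:y+h,x:x+w,::-1],(400,300),interpolation=cv2.INTER_CUBIC)
# scale 5: 80x60
P=np.vstack([np.hstack([c(t,160,155,80,60,5),c(t,270,165,80,60,5)]),np.hstack([c(s,235,210,80,60,5),c(s,185,145,80,60,5)])])
P=P.copy()
for i in range(0,800,50):
    cv2.line(P,(i,0),(i,5),(0,255,0),1); cv2.line(P,(i,300),(i,305),(0,255,0),1)
cv2.imwrite("pics/crop1.png",P)
E
```

```text
(no output)
```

View pics/crop1.png

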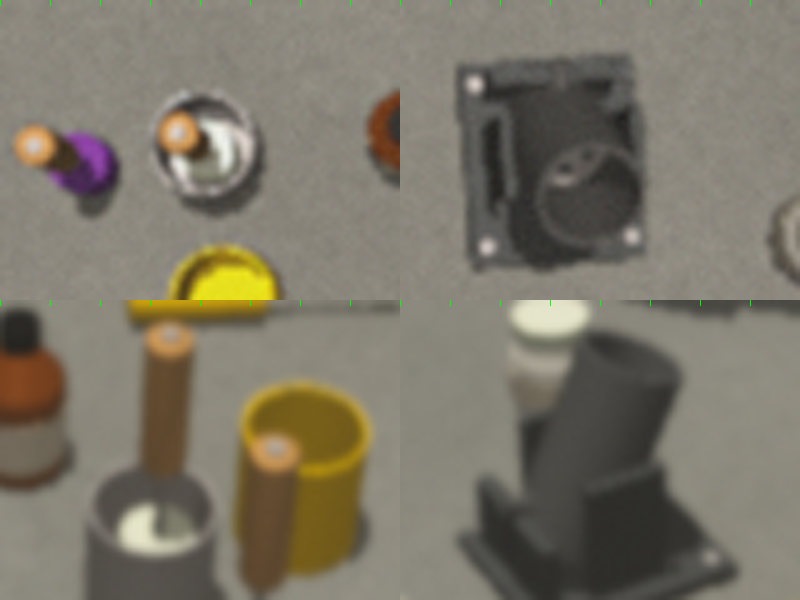

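Crop check: the white-bristled brush stands near-upright in the grey steel pot, with its handle top at crop (182,132) top and (170,337) scene. The pot rim centre is at about (207,147)/(152,512) and the canister mouth at about (590,195)/(632,357). I'll triangulate these next.

```bash
cat > h.py <<'E'
import numpy as np, cv2
from scipy.optimize import least_squares
from plant import bot
C={n:bot.get_calibration(n) for n in("scene","top")}
def proj(n,p):
    c=C[n];q=np.atleast_2d(p)@c["view"][:3,:3].T+c["view"][:3,3]
    return np.c_[c["cx"]-c["fx"]*q[:,0]/q[:,2]*1, c["cy"]+c["fy"]*q[:,1]/q[:,2]]
def ray(n,u,v):
    c=C[n];R=c["view"][:3,:3];d=R.T@np.array([(u-c["cx"])/c["fx"],-(v-c["cy"])/c["fy"],-1]);return -R.T@c["view"][:3,3],d
def onz(n,u,v,z):
    o,d=ray(n,u,v);return o+d*(z-o[2])/d[2]
def tri(a,b):
    r=least_squares(lambda p:np.r_[proj("top",p)[0]-a,proj("scene",p)[0]-b],[600,0,100]);return r.x,r.fun
E
python3 - <<'E'
from h import *
f=lambda o,x,y:np.array([o[0]+x/5-.4,o[1]+y/5-.4])
T1,T2,S1,S2=(160,155),(270,165),(235,210),(185,145)
for n,a,b in [("brushtop",f(T1,182,132),f(S1,170,37)),("potrim",f(T1,207,147),f(S1,152,212)),("mouth",f(T2,190,195),f(S2,232,57))]:
    print(n,*[np.round(v,1) for v in tri(a,b)])
print("brush z193",onz("top",*f(T1,182,132),193),onz("scene",*f(S1,170,37),193))
print("pot z80",onz("top",*f(T1,207,147),80),onz("scene",*f(S1,152,212),80))
B=[onz("top",*f(T2,*p),8)[:2] for p in[(75,84),(87,247),(232,236)]];print("bolts",B)
a=B[1]-B[0];b=B[2]-B[1];print(np.arctan2(a[1],a[0]),np.arctan2(b[1],b[0])+np.pi/2-np.pi*0,np.hypot(*a),np.hypot(*b),"centre",(B[0]+B[2])/2)
print("bolt4 scene",onz("scene",*f(S2,310,258),8))
E
```

```text
brushtop [613.6 135.3 191.3] [ 0.2 -0.3  0.2  0. ]
potrim [615.7 133.4  71.3] [ 0.4 -0.7  0.6  0. ]
mouth [ 548.1 -198.3  147.9] [ 0.3 -0.5  0.5  0.1]
brush z193 [612.75410676 135.5558453  193.        ] [615.16736006 136.66061095 193.        ]
pot z80 [612.78508011 133.86567515  80.        ] [621.62105903 139.72568621  80.        ]
bolts [array([ 626.47789169, -144.65405585]), array([ 514.53636982, -151.75326965]), array([ 521.57604324, -251.5304118 ])]
-3.078258521657658 0.07043724834870568 112.16640832022702 100.02517232144446 centre [ 574.02696747 -198.09223382]
bolt4 scene [ 514.69336291 -160.37677811    8.        ]
```

```bash
python3 - <<'E'
from h import *
t,s=np.load("t.npy"),np.load("s.npy");I={"top":t,"scene":s}
th=np.linspace(0,2*np.pi,60)
def circ(c,ax,r):
    ax=np.array(ax)/np.linalg.norm(ax);e=np.cross(ax,[0,1,0]);e/=np.linalg.norm(e);g=np.cross(ax,e)
    return np.array(c)+r*(np.outer(np.cos(th),e)+np.outer(np.sin(th),g))
d=np.array([np.cos(-3.075),np.sin(-3.075),0]);ax=np.sin(.42)*d+np.cos(.42)*np.array([0,0,1])
M=np.array([548,-198.3,148])
Cs=[circ((613.7,135.5,193),(0,0,1),12),circ((613.7,135.5,109),(0,0,1),12),circ((614,134.5,80),(0,0,1),34),circ((614,134.5,0),(0,0,1),34),circ(M,ax,34),circ(M,ax,30),circ(M-80*ax,ax,34)]
def c(n,x,y):
    im=cv2.resize(I[n][y:y+60,x:x+80,::-1],(400,300),interpolation=cv2.INTER_CUBIC)
    for k in Cs:
        p=(proj(n,k)-[x,y]+.5)*5-.5
        cv2.polylines(im,[np.int32(p*8)],True,(0,255,0),1,cv2.LINE_AA,3)
    return im
P=np.vstack([np.hstack([c("top",160,155),c("top",270,165)]),np.hstack([c("scene",235,210),c("scene",185,145)])])
cv2.imwrite("pics/ov1.png",P)
E
```

```text
(no output)
```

View pics/ov1.png

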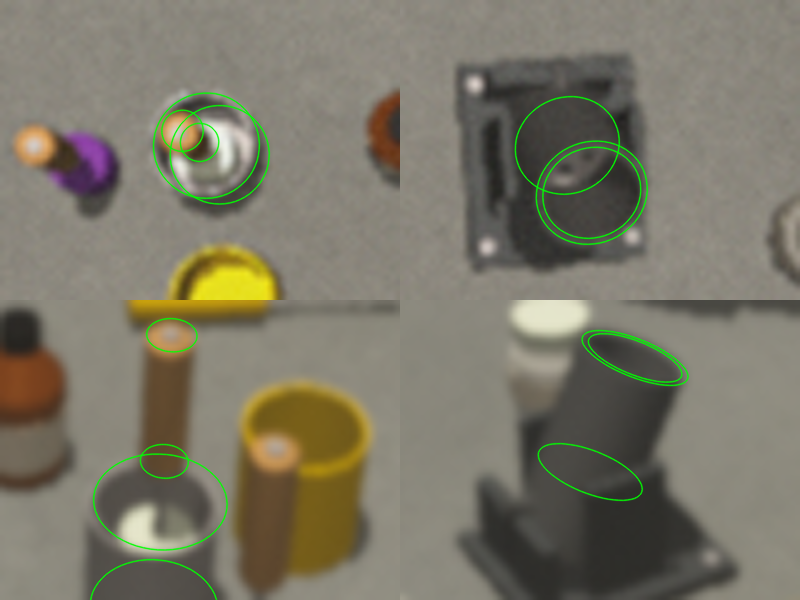

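Overlay shows the model agrees to about 1 px in the top view, at pot rim (206,145) and canister rim (592,193). The scene view sits about 1.5 px left and low, so I take the pot at (616,136) and the mouth at (547,-197.5,147). These are within the clearances. I'll check reach, then grasp.

```bash
cat >> h.py <<'E'
from scipy.spatial.transform import Rotation as Rn
L=139. # TCP above the bristle end
POT=np.array([616,136,0.]);BR=np.array([614.5,136,0.])
d=np.array([np.cos(-3.075),np.sin(-3.075),0]);Z=np.array([0,0,1.])
az=np.sin(.42)*d+np.cos(.42)*Z; axx=-np.cos(.42)*d+np.sin(.42)*Z; ayy=np.cross(az,axx)
M=np.array([547,-197.5,147.]);O=M-130*az
SG=1
def Q(zt,yt): return Rn.from_matrix(np.c_[np.cross(yt,zt),yt,zt]).as_quat()
def qpot(s=None): return Q(-Z,(s or SG)*np.array([1.,0,0]))
def qcan(s=None): return Q(-az,(s or SG)*axx)
def can(x,z,y=0): return O+x*axx+y*ayy+(z+L)*az
def inC(v): return np.array([v@axx,v@ayy,v@az])
E
python3 - <<'E'
from h import *
for s in(1,-1):
    for p,q in[(BR+[0,0,L+110],qpot(s)),(BR+[0,0,L+5],qpot(s)),(POT+[0,0,L+165],qpot(s)),(can(0,170),qcan(s)),(can(0,135),qcan(s)),(can(0,20),qcan(s)),(can(-16,20),qcan(s)),(can(16,20),qcan(s))]:
        j=bot.solve_ik(p,q);print(s,np.round(p),None if j is None else np.round(j,2))
E
```

```text
1 [614. 136. 249.] [ 0.53  0.27 -0.06  0.   -1.24  2.61]
1 [614. 136. 144.] [ 0.53  0.35 -0.2   0.   -1.02  2.61]
1 [616. 136. 304.] [ 0.53  0.25  0.03  0.   -1.35  2.62]
1 [ 474. -202.  310.] [-0.07 -0.18 -0.45 -0.07 -0.89 -2.98]
1 [ 488. -201.  278.] [-0.06 -0.14 -0.49 -0.07 -0.81 -2.98]
1 [ 535. -198.  173.] [-0.05  0.04 -0.58 -0.09 -0.54 -2.96]
1 [ 521. -199.  167.] [-0.05  0.02 -0.61 -0.09 -0.52 -2.95]
1 [ 550. -197.  180.] [-0.04  0.05 -0.55 -0.08 -0.56 -2.97]
-1 [614. 136. 249.] [ 0.53  0.27 -0.06  0.   -1.24 -0.53]
-1 [614. 136. 144.] [ 0.53  0.35 -0.2   0.   -1.02 -0.53]
-1 [616. 136. 304.] [ 0.53  0.25  0.03  0.   -1.35 -0.53]
-1 [ 474. -202.  310.] [-0.07 -0.18 -0.45 -0.07 -0.89  0.16]
-1 [ 488. -201.  278.] [-0.06 -0.14 -0.49 -0.07 -0.81  0.16]
-1 [ 535. -198.  173.] [-0.05  0.04 -0.58 -0.09 -0.54  0.18]
-1 [ 521. -199.  167.] [-0.05  0.02 -0.61 -0.09 -0.52  0.19]
-1 [ 550. -197.  180.] [-0.04  0.05 -0.55 -0.08 -0.56  0.17]
```

```bash
sed -i 's/^SG=1/SG=-1/' h.py; python3 - <<'E'
from h import *
bot.move_ptp(BR+[0,0,L+116],qpot())
bot.line_to(BR+[0,0,L+40],150)
s=bot.read_state();print(s["t"],s["tcp_pos"],s["eef_rot"],s["contact_force"])
t,c=bot.camera("top"),bot.camera("scene")
f=lambda im,x,y:cv2.resize(im[y:y+80,x:x+80,::-1],(400,400),interpolation=cv2.INTER_CUBIC)
cv2.imwrite("pics/above.png",np.hstack([f(t,160,145),f(c,235,180)]))
E
```

```text
3.95 [615.11581326 135.90503181 179.75575138] [-7.07087535e-01  7.07125879e-01 -3.50824378e-04  2.92979459e-04] [0.3856608  0.55175033 0.50319358]
```

View pics/above.png

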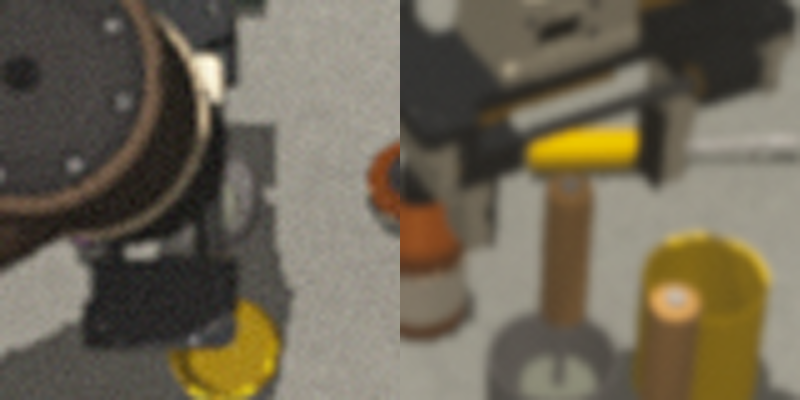

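The scene view shows the handle top (570,183) midway between the fingertips (475,240) and (665,180), clear of the purple handle (672,300). I'll descend, grip and lift.

```bash
python3 - <<'E'
from h import *
bot.line_to(BR+[0,0,L+5],80)
s=bot.read_state();print(s["t"],s["tcp_pos"],s["contact_force"])
bot.move_gripper(18,45)
s=bot.read_state();print(s["t"],s["width"],s["finger_force"],s["contact_force"],s["moment"])
bot.line_to(BR+[0,0,L+165],150)
s=bot.read_state();print(s["t"],s["tcp_pos"],s["width"],s["contact_force"],s["moment"])
t,c=bot.camera("top"),bot.camera("scene")
np.save("c2.npy",c)
f=lambda im,x,y:cv2.resize(im[y:y+80,x:x+80,::-1],(400,400),interpolation=cv2.INTER_CUBIC)
cv2.imwrite("pics/lift.png",np.hstack([f(t,160,145),f(c,235,170)]))
E
```

```text
4.6333 [614.62965296 135.97138086 143.98489064] [0.08677437 0.78442862 0.95967342]
5.6667 23.47746170562519 44.99943137168884 [-0.43769206 -0.11215919 -0.46854919] [-0.06714923  0.07431289 -0.01630274]
6.8833 [614.03167056 135.88231266 302.82859778] 23.30326586170787 [-0.14275461 -0.42426191 -0.99317044] [0.0188264  0.10063324 0.00356824]
```

View pics/lift.png

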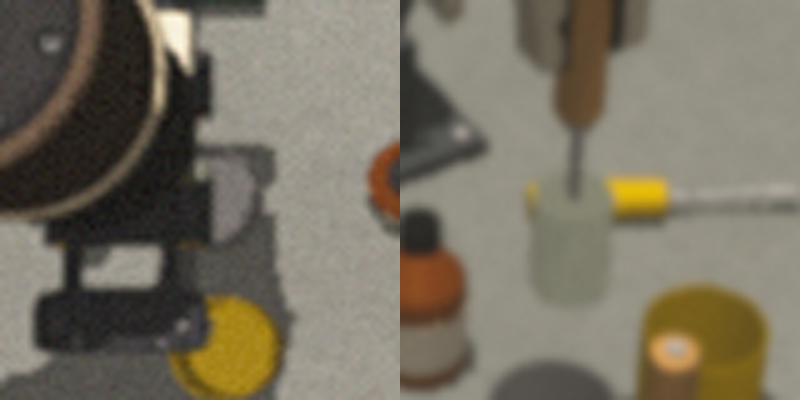

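The brush is held and hanging straight in the scene view (handle end (580,125), bristle end (570,290)). Next I compare it with the tool axis, go over the canister and look again.

```bash
python3 - <<'E'
from h import *
for z in(0,55,104): print(z,(proj("scene",[614,136,303-L+z])[0]-[235,170]+.5)*5-.5+[400,0])
bot.line_to(POT+[-40,-150,L+185],250)
bot.move_ptp(can(0,175),qcan())
bot.line_to(can(0,138),100)
s=bot.read_state();print(s["t"],s["tcp_pos"],can(0,138),s["contact_force"])
c=bot.camera("scene");t=bot.camera("top")
th=np.linspace(0,2*np.pi,60);ci=lambda z,r:O+z*az+r*(np.outer(np.cos(th),axx)+np.outer(np.sin(th),ayy))
def f(n,im,x,y):
    o=cv2.resize(im[y:y+80,x:x+80,::-1],(400,400),interpolation=cv2.INTER_CUBIC)
    for k in(ci(130,34),ci(138,20),ci(193,20)):
        cv2.polylines(o,[np.int32(((proj(n,k)-[x,y]+.5)*5-.5)*8)],True,(0,255,0),1,cv2.LINE_AA,3)
    return o
cv2.imwrite("pics/mouth.png",np.hstack([f("top",t,270,165),f("scene",c,190,110)]))
E
```

```text
0 [568.72146915 280.39205335]
55 [573.93081118 193.81231327]
104 [578.87314502 111.67027365]
9.1583 [ 487.74122144 -201.10882477  280.90933151] [ 487.19207044 -201.4886665   281.22407423] [ 0.17482149  0.26579193 -0.28887002]
```

View pics/mouth.png

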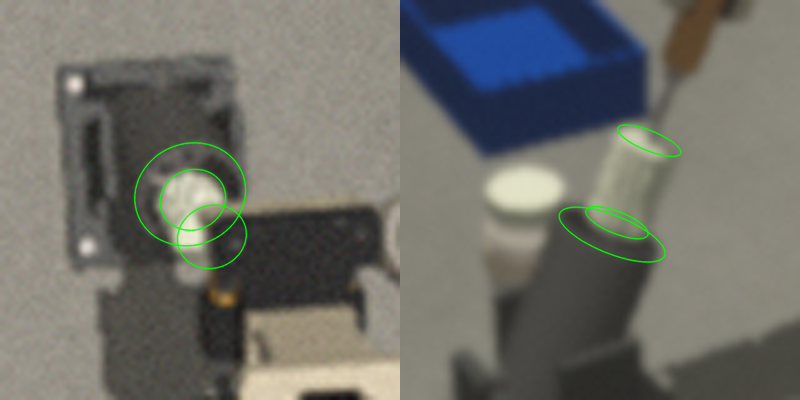

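The bristle head is centred over the mouth in both views (top (190,205), scene (615,225)). I'll descend with force monitoring.

```bash
cat >> h.py <<'E'
def F(n=4):
    return inC(np.mean([(bot.pause(.01),bot.read_state()["contact_force"])[1] for _ in range(n)],0))
def touch(x,z0,b,zmin,step=.8,lim=2.5,y=0):
    z=z0
    while z>zmin:
        z-=step; bot.line_to(can(x,z,y),30); f=F(3)-b
        if f[2]>lim: return z,f
    return None,f
E
python3 - <<'E'
from h import *
b=F(10);print("base",b)
for z in range(132,63,-6):
    bot.line_to(can(0,z),60);f=F(3)-b
    print(z,np.round(f,2))
    if abs(f).max()>4: break
s=bot.read_state();print(s["t"],inC(s["tcp_pos"]-can(0,z)))
E
```

```text
base [-0.28938677 -0.27451485 -0.76419925]
132 [ 0.06  0.45 -0.02]
126 [-0.37 -0.11  0.38]
120 [-0.06  0.71 -0.45]
114 [-0.5   0.26  0.08]
108 [ 0.01 -0.14 -0.55]
102 [ 0.73  0.18 -0.16]
96 [ 0.22  0.11 -0.15]
90 [-0.37  0.93  0.11]
84 [-0.07  0.21  0.01]
78 [-0.08  0.17 -0.73]
72 [0.15 0.21 0.01]
66 [-0.49 -0.04  0.1 ]
12.6417 [-0.25157434  0.03079216 -0.30607096]
```

```bash
python3 - <<'E'
from h import *
b=F(12);np.save("b.npy",b);print("base",b)
z,f=touch(0,66,b,8)
print("touch",z,f); 
if z:
    bot.pause(.1);print(F(6)-b)
s=bot.read_state();print(s["t"],s["width"])
if z:
    print(inC(s["tcp_pos"]-can(0,z)));np.save("zt.npy",z)
E
```

```text
base [-0.33385335 -0.17635251 -0.80905924]
touch 39.600000000000094 [-0.52262583  0.67319584  3.31033388]
[0.29983139 0.40724183 3.42606903]
21.9667 23.365374126110833
[ 0.12951876 -0.03919605  0.1451512 ]
```

```bash
cat >> h.py <<'E'
def scrub(sg,z,b):
    "sg=-1 lower wall, +1 upper; press at z, draw up to 104"
    x=0; bot.line_to(can(sg*7,z),60); x=7.
    while x<22:
        f=F(3)-b
        if -sg*f[0]>4: break
        x+=1.; bot.line_to(can(sg*x,z),40)
    print("pressed x",x,np.round(f,2))
    while z<104:
        z+=4; bot.line_to(can(sg*x,z),40); f=F(3)-b; n=-sg*f[0]
        x+=np.clip((4.5-n)*.4,-1.2,1.2); print(z,round(x,1),np.round(f,1))
        if x>24 or n>15: print("odd");break
    return x,z
E
python3 - <<'E'
from h import *
b=np.load("b.npy");z=float(np.load("zt.npy"))
bot.line_to(can(0,z+5),40);print(F(4)-b)
x,z=scrub(-1,z+5,b);s=bot.read_state();print(s["t"],x,z,s["width"],inC(s["tcp_pos"]-can(-x,z)))
E
```

```text
[ 0.12930942  0.3096135  -0.3185935 ]
pressed x 11.0 [ 4.13 -0.34  1.79]
48.600000000000094 10.7 [ 5.3 -1.   1.8]
52.600000000000094 10.4 [ 5.3 -0.7  2.4]
56.600000000000094 10.2 [ 4.8 -0.8  1.5]
60.600000000000094 10.3 [ 4.3 -0.3  1.3]
64.6000000000001 10.1 [ 5.  -0.8  0.9]
68.6000000000001 10.3 [ 4.1 -1.   1.1]
72.6000000000001 10.4 [ 4.3 -1.   1. ]
76.6000000000001 10.2 [ 5.  -1.   0.7]
80.6000000000001 10.3 [ 4.1 -0.7  1.6]
84.6000000000001 10.6 [ 3.7 -0.6  1.4]
88.6000000000001 10.8 [ 4.  -0.6  1.7]
92.6000000000001 11.2 [ 3.6 -0.3  1.6]
96.6000000000001 11.6 [ 3.4 -1.   1.2]
100.6000000000001 11.9 [ 3.8 -0.3  1.7]
104.6000000000001 12.1 [ 4.  -0.5  1.7]
27.7917 12.128482335088536 104.6000000000001 23.22054430059042 [ 0.40615165 -0.05050131  0.1895494 ]
```

Lower wall held at about 4 N throughout. The true centre is near nominal x = +3, so I'll re-centre, touch the strainer again and scrub the upper wall.

```bash
python3 - <<'E'
from h import *
b=np.load("b.npy");zt=float(np.load("zt.npy"))
bot.line_to(can(3,104.6),60);bot.line_to(can(3,zt+5),80);b=F(8);print("base",b)
z,f=touch(3,zt+5,b,zt-8);print("touch",z,f)
bot.pause(.15);f=F(6)-b;print(f)
if z and f[2]>1.8:
    bot.line_to(can(3,z+5),40)
    x,z=scrub(1,z+5,b);s=bot.read_state();print(s["t"],x,z,s["width"],inC(s["tcp_pos"]-can(x,z)))
E
```

```text
base [-0.49982881  0.24897708 -0.60787278]
touch 39.000000000000114 [-0.59720195  0.70567838  7.1365016 ]
[-0.67574793  0.59771656  7.12054571]
pressed x 14.0 [-4.64 -1.42  2.17]
48.000000000000114 13.7 [-5.3 -1.7  2.3]
52.000000000000114 13.0 [-6.  -1.5  2.3]
56.000000000000114 12.8 [-5.1 -1.7  3.1]
60.000000000000114 12.6 [-5.  -1.5  2.9]
64.00000000000011 12.4 [-5.1 -0.9  3.1]
68.00000000000011 12.2 [-4.8 -1.4  2.6]
72.00000000000011 12.2 [-4.7 -1.6  2.5]
76.00000000000011 12.3 [-4.3 -1.3  2.8]
80.00000000000011 12.5 [-3.8 -1.4  2.1]
84.00000000000011 12.8 [-3.9 -0.6  2.4]
88.00000000000011 13.0 [-4.  -0.5  2.1]
92.00000000000011 13.3 [-3.5 -0.9  1.8]
96.00000000000011 13.6 [-3.8 -0.7  1.5]
100.00000000000011 14.1 [-3.4 -0.9  1.4]
104.00000000000011 14.4 [-3.6 -0.6  1.8]
37.8833 14.43188740299763 104.00000000000011 23.437640452639123 [-0.30548387 -0.06185348  0.25823335]
```

Upper wall was also held at about 4 N, and the 7 N touch stayed below the 16 N slip. Returning to the pot.

```bash
python3 - <<'E'
from h import *
bot.line_to(can(1,104),60);bot.line_to(can(1,180),150)
bot.move_ptp(POT+[-40,-150,L+185],qpot())
bot.line_to(POT+[0,0,L+165],250);bot.line_to(POT+[0,0,L+88],150);bot.pause(.3)
s=bot.read_state();print(s["t"],s["tcp_pos"],s["contact_force"])
c=bot.camera("scene")
np.save("c3.npy",c)
cv2.imwrite("pics/overpot.png",cv2.resize(c[190:270,225:305,::-1],(560,560),interpolation=cv2.INTER_CUBIC))
E
```

```text
41.5333 [616.28991744 136.15847986 227.83917841] [ 0.27732074  0.7194114  -1.36141099]
```

View pics/overpot.png

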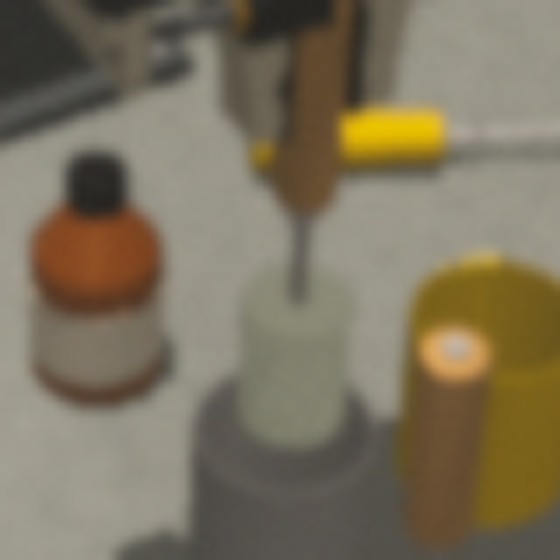

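The bristle end (292,430) sits over the pot rim centre (284,433), about 4 mm too far right. I'll correct that and lower gently.

```bash
python3 - <<'E'
from h import *
P=POT+[3,-2,0]
bot.line_to(P+[0,0,L+88],50)
w=lambda:np.mean([(bot.pause(.01),bot.read_state()["contact_force"])[1] for _ in range(4)],0)
b=w()
for z in range(80,10,-10):
    bot.line_to(P+[0,0,L+z],80);f=w()-b
    if abs(f).max()>4: print("contact",z,f);break
else:
    z=10.
    while z>-2:
        z-=1;bot.line_to(P+[0,0,L+z],30);f=w()-b
        if f[2]>2: break
s=bot.read_state();print(s["t"],z,f)
E
```

```text
45.9667 4.0 [-0.31977791  0.10173086  5.49087737]
```

```bash
python3 - <<'E'
from h import *
P=POT+[3,-2,0]
bot.line_to(P+[0,0,L+4.5],30)
bot.move_gripper(86);bot.pause(.3)
bot.line_to(P+[0,0,L+120],120);bot.line_to(P+[-120,-150,L+130],250);bot.pause(.5)
s=bot.read_state();print(s["t"],s["width"],s["contact_force"])
c=bot.camera("scene")
cv2.imwrite("pics/end.png",cv2.resize(c[150:310,185:345,::-1],(560,560),interpolation=cv2.INTER_CUBIC))
E
```

```text
50.175 85.82913276870403 [-0.26376919 -0.30688408 -0.99231569]
```

View pics/end.png

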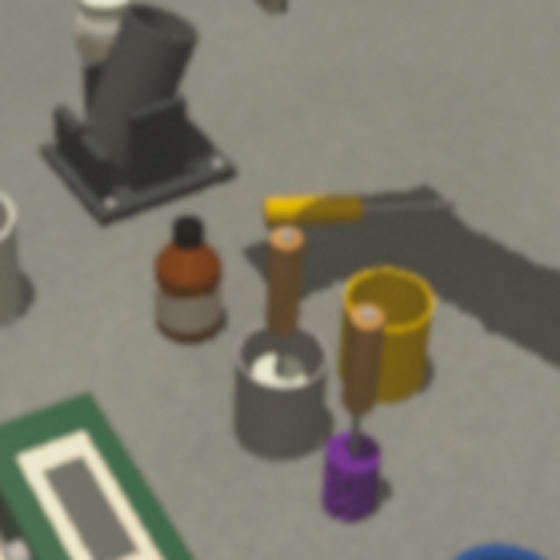

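The brush stands upright in the grey pot (handle top (286,238), bristles (280,370)), the arm is clear of it and the bystanders in view are in place.

```bash
python3 -c "
from plant import bot
print(bot.close_job())"
```

```text
the job is handed in; nothing more can be done
None
```

The job is handed in at about 50 s: strainer touched twice (about 3 N and 7 N), lower then upper wall scrubbed at about 4 N, and the brush released upright in its pot; no verdict was returned.

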